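Clear the jug and click the reservoir cap tight

TASK

The water reservoir has just been topped up. First lift the steel jug off its deck, where it is in the cap lever's way, and stand it upright and wholly in the free gap on the round cork mat, setting it down gently, without it touching or you shifting the cup, sugar caddy and lid stack there. Then push the cap's orange lever round clockwise until the cap is tight and its ratchet has clicked and slipped at least twice, but not more than four clicks, and leave the lever there with the jug still standing in its place.

Things in the scene. Friction and masses are not known exactly. Their poses are not given: they have to be found in the camera images.
- reservoir: White box-shaped water reservoir with a grey deck, fixed to the table. 220 (its x) by 300 (its y) by 90 mm high; origin at the centre of its underside, z up. On the deck (z = 90 mm): the cap, axis at its (0, +50 mm), and at the start the steel jug, near its (0, -65 mm). A tap on its -x side is 52 mm high.
- cap_axis (a point): Point on the cap's vertical turning axis, 40 mm above the deck (130 mm above the table). The cap's round hub is 41 mm in radius and its top is 50 mm above the deck.
- lever_paddle (a point): Point on the middle line of the cap's orange lever, 75 mm from the cap axis, half-way up it, 40 mm above the deck; x points outwards along it. One straight bar from the hub to 106 mm from the axis, 16 mm thick (22 mm round end beyond 84 mm), 23 to 56 mm above the deck, open air below. Clockwise from above tightens. Push its flat side with closed fingers 65 to 85 mm from the axis.
- cap_collar (a joint): Angle of the cap's threaded collar, rad, grows clockwise seen from above; 0 = tight against its stop (hard limit). Starts at -2.1 to -1.4. The lever carries the collar along against about 0.1 N m of friction until it is tight.
- cap_lever (a joint): Slip of the lever on the collar, rad, grows clockwise, 0 at the start. Once the collar is tight, pushing on with about 0.5 N m (7 N at the paddle) makes the lever jump over the ratchet, one click each 0.419 rad (24 deg), and it may jump ahead of the finger; left alone it rests in the notches at 0.419, 0.838 (two clicks), 1.257, 1.676 (four clicks).
- tight_mark (a point): Red mark on the deck, 66 mm from the cap axis. When the collar is just tight and the lever has not yet slipped, the lever stands over it.
- band_middle (a point): Middle of the arc of green marks on the deck, 66 mm from the cap axis, 72 deg clockwise of the red mark. The arc covers 42 to 102 deg; with two to four clicks the lever rests over it.
- jug_center (a point): Small plain steel milk jug (loose, 0.11 to 0.23 kg), 87 mm tall; this point is on the middle of its round body, 43 mm above its underside. Body about 58 mm across its y axis and 52 mm along x; the handle reaches 52 mm from this point along +x (13 mm to the -y side) and the spout 36 mm along -x. z up. Can be gripped across its y axis. Weighs so little that the lever would knock it over.
- bar_mat: Round flat brown cork mat, 280 mm diameter, 4 mm thick, fixed to the table; origin at the centre of its underside. Three things stand on it about 88 mm from its centre, a quarter turn apart, which leaves one free quarter for the jug; which one differs.
- espresso_cup_1_center (a point): Centre (27 mm above its underside) of a loose white espresso cup on the mat: bowl 40 mm in radius, 55 mm tall, ear reaching 60 mm along this frame's +y.
- sugar_caddy_center (a point): Centre (22 mm above its underside) of a loose white porcelain sugar caddy with sachets on the mat, 74 by 77 mm (up to 54 mm from its centre at the corners), 60 mm tall.
- lid_stack_center (a point): Centre (half-way up) of a loose round stack of black cup lids on the mat, 69 mm diameter, 39 mm tall.

How it is judged:
By the outcome, as a careful person would: the job done as asked, in the order asked, and still so for the second after the job is handed in, with the robot touching nothing.
It also fails if it takes over 61 s, if anything falls off the work surface, if the arm or the gripper's body presses on something with over 40 N, if the wrist force passes 120 N, or if a joint passes its speed limit or range.

ROBOT

A 6-joint arm with a two-finger parallel gripper is mounted at the origin on a cart in front of the work surface, level with it; the furniture and walls round the work are solid. World frame = base frame: x ahead of the robot, y to its left, z up, the work surface at z = 0. Lengths are in m, angles in rad, forces in N, time in s.
With the tool pointing down it reaches from about 0.4 to 0.925 m from the base axis. Payload 12.5 kg.
Tool frame: the origin (TCP) lies midway between the tips of the shut fingers; the grasp point (between the pads) lies 19 mm behind it (manip.grasp_offset is the distance from the TCP to the grasp point, in m); z points along the fingers, y is the direction in which the jaws open and shut (so a half turn about z gives the same grasp; the last joint's range is limited). The gripper opens to 95 mm and grips with 3 to 60 N. Pads are 20 mm wide; open, the fingers measure 119 mm over their backs; the gripper's body (75 mm by 180 mm) begins 59 mm behind the grasp point.
Start: joints at [0.997, 0.491, 1.559, -0, 1.092, -0.106], TCP at [0.282, 0.558, 0.215] pointing down, gripper open.
Joint ranges: [-3.1, 3.1], [-0.84, 2.19], [0.05, 2.79], [-1.13, 4.28], [0.06, 2.93], [-2.69, 2.69]. Speed limits (rad/s): [2.22, 2.22, 2.79, 3.14, 3.14, 3.14].

INTERFACE

Orientations are given as a rotation vector (axis times angle).
In Python, from station import monitor, snapshot, camera_params, job, find_in, place_of, manip gives the robot as it stands.
- The arm moves only by the shell command python3 -m crank 'ROWS'. ROWS is JSON, a list that holds one entry, the list of rows, each a list of 7 numbers: the shift along the tool's x, y, z in mm, then the turn, a rotation vector about the tool's x, y, z in degrees, then the finger opening in mm, from 0 to 95.1. In form: [[[dx, dy, dz, wx, wy, wz, hand], ...]]. A call has 1 to 8 rows; each row is the pose to reach, as a shift and turn from the pose measured when the call began, along the tool's axes at that moment; what a row does not reach only later rows make up. A row lasts 1/8 s, in which the tool goes at most 62.5 mm and 10.7 degrees, less where a joint would pass 70% of its speed; a pose out of reach is approached as far as the arm can. A call with a gripper value outside its range is refused whole. The fingers move at their own pace and stop on an object; the grip force is fixed at half the most. Time passes only in rows, so rows that repeat a pose let the fingers close. It gives the time, the measured TCP pose, the force and the opening at its end, in the units of the state.
- monitor.sense(): the state, without advancing time (a new reading comes with each control period).
- snapshot(name): name is "side" or "top"; returns the picture (480x640x3 uint8, red, green, blue); there is no depth.
- camera_params(name): a dict with "fx", "fy", "cx", "cy" (pixels), "world_from_camera" (4x4, takes a point from camera to world coordinates). Camera axes: x right, y down, z forward; pixel columns grow to the right and rows downward; lengths in m; the calibration is good to about 2 mm. A picture is of the moment at which its call begins. camera_params takes no time and is no camera call.
- job.finish_job(): hands the job in, once; it reports no verdict.
Trained networks look in the newest picture that a camera, given by its name, has taken for a name from the list of things; names that differ only in an ending like _2 or _b are one class to them, and where a whole thing is asked for, a point or a joint stands for the part that bears it (a point fixed in the world has none). Each returns a list of dicts, best first, with "score" (0 to 1); they miss things now and then, are a little off and sometimes report something else, mostly with a low value. They report only what shows in the picture. A call takes as long as a camera call.
- find_in(label, camera): "bbox" ([centre column, centre row, width, height] as shares, 0 to 1, of the picture: columns of its width, rows of its height, round what is visible of it).
- place_of(label, camera): "centre" ([column, row] as shares, 0 to 1, of the picture: columns of its width, rows of its height: a listed point, or the origin of a listed thing).
The state is a dict: "time_s": time; "joint_positions": joint angles; "joint_vel": joint speeds; "joint_efforts": joint torques, N m; "ee_pos": TCP position; "tool_rot": TCP orientation; "ft_force": force on the tool from outside, world axes, zero at the start; "wrist_torque": the same for the moment, N m; "width": opening from 0.0 (shut) to 1.0 (fully open).
Only numpy, scipy, OpenCV 4.12 (cv2) and the standard library are available. Lean on these libraries where they do the work, as an engineer would, in place of code of your own. Each camera call takes 0.05 s, during which the arm holds its last target. There are 200 camera calls.

## Working session

There is one attempt and no reset: what is moved stays moved. The work goes in short steps, Python scripts to look and compute and a shell command to move; the robot and the scene stay as the last step left them, time stands still between calls to the robot, and variables do not carry over. Pictures are saved under pics/ and viewed, about 8 in all and at most 12, crops included, and the job is handed in when it is done.

```bash
mkdir -p pics; ls
cat > h.py <<'E'
from station import monitor, snapshot, camera_params, job, find_in, place_of, manip
import numpy as np, cv2
from scipy.spatial.transform import Rotation as R
def ray(cam,uv):
    p=camera_params(cam);T=np.array(p["world_from_camera"])
    d=T[:3,:3]@np.array([(uv[0]-p["cx"])/p["fx"],(uv[1]-p["cy"])/p["fy"],1.]);return T[:3,3],d/np.linalg.norm(d)
def at_z(cam,uv,z):
    o,d=ray(cam,uv);return o+d*(z-o[2])/d[2]
def tri(a,ua,b,ub):
    o1,d1=ray(a,ua);o2,d2=ray(b,ub)
    s=np.linalg.lstsq(np.c_[d1,-d2],o2-o1,rcond=None)[0]
    p,q=o1+s[0]*d1,o2+s[1]*d2;return (p+q)/2,np.linalg.norm(p-q)
def proj(cam,X):
    p=camera_params(cam);c=np.linalg.inv(np.array(p["world_from_camera"]))@np.r_[X,1];return np.array([p["fx"]*c[0]/c[2]+p["cx"],p["fy"]*c[1]/c[2]+p["cy"]])
def save(cam,f):
    im=snapshot(cam);cv2.imwrite("pics/"+f,im[:,:,::-1]);return im
def px(label,cam):
    r=place_of(label,cam);return [(np.array(x["centre"])*[640,480],x["score"]) for x in r[:2]]
E
cat > m.py <<'E'
from h import *
np.set_printoptions(precision=3,suppress=True)
for c in("side","top"):
    save(c,c+"0.png");print(c,np.array(camera_params(c)["world_from_camera"]),camera_params(c)["fx"])
for n in "reservoir cap_axis lever_paddle tight_mark band_middle jug_center bar_mat espresso_cup_1_center sugar_caddy_center lid_stack_center".split():
    a=px(n,"side");b=px(n,"top");print(n,a,b)
    if a and b:print("   ",*tri("side",a[0][0],"top",b[0][0]))
print(monitor.sense(),manip.grasp_offset)
E
python3 m.py
```

```text
pics
side [[ 0.962 -0.103  0.251  0.305]
 [-0.271 -0.338  0.901 -0.923]
 [-0.008 -0.936 -0.353  0.456]
 [ 0.     0.     0.     1.   ]] 462.14178105914795
top [[-0.016 -0.997  0.079  0.458]
 [-1.     0.015 -0.022 -0.032]
 [ 0.021 -0.079 -0.997  1.02 ]
 [ 0.     0.     0.     1.   ]] 462.47346013182164
reservoir [(array([276.224, 245.088]), 0.71)] [(array([200.704, 265.584]), 0.65)]
    [0.491 0.217 0.001] 0.005856987501768253
cap_axis [(array([272.192, 192.192]), 0.61)] [(array([157.824, 264.624]), 0.77)]
    [0.493 0.265 0.134] 0.00037876131741867823
lever_paddle [(array([296.704, 190.8  ]), 0.63)] [(array([161.6  , 229.008]), 0.94), (array([399.296, 275.616]), 0.57)]
    [0.559 0.259 0.134] 0.00294975892926416
tight_mark [(array([265.216, 217.488]), 0.95)] [(array([198.72 , 280.992]), 0.96)]
    [0.461 0.199 0.087] 0.00027479653058665285
band_middle [(array([243.52, 206.88]), 0.69)] [(array([161.216, 302.688]), 0.64)]
    [0.417 0.27  0.099] 0.004699566496994856
jug_center [(array([287.296, 202.992]), 0.97)] [(array([217.792, 256.32 ]), 0.55), (array([437.696, 204.816]), 0.45)]
    
[... 377 characters left out ...]
440.704, 205.584]), 0.6)]
    [ 0.613 -0.311  0.02 ] 0.008831800587613448
lid_stack_center [(array([366.976, 300.096]), 0.95)] [(array([382.592, 218.016]), 0.92), (array([440.   , 208.176]), 0.58)]
    [ 0.593 -0.183  0.027] 0.0045115761802395245
{'time_s': 1.1, 'joint_positions': array([ 0.997,  0.491,  1.559,  0.   ,  1.092, -0.106]), 'joint_vel': array([-0.001, -0.   , -0.   ,  0.001, -0.001, -0.001]), 'joint_efforts': array([ -0.002, -61.247, -25.843,   0.069,   0.045,  -0.   ]), 'ee_pos': array([0.282, 0.558, 0.215]), 'tool_rot': array([0.728, 3.056, 0.   ]), 'ft_force': array([ 0.032, -0.348,  0.214]), 'wrist_torque': array([-0.025,  0.001, -0.018]), 'width': 1.0030553025368814} 0.0188
```

```bash
python3 -c "
import cv2
a=cv2.imread('pics/top0.png')[150:370,90:530];cv2.imwrite('pics/top0c.png',cv2.resize(a,(800,400),interpolation=cv2.INTER_CUBIC))
a=cv2.imread('pics/side0.png')[120:420,180:480];cv2.imwrite('pics/side0c.png',cv2.resize(a,(600,600),interpolation=cv2.INTER_CUBIC))"
```

```text
(no output)
```

View pics/top0c.png

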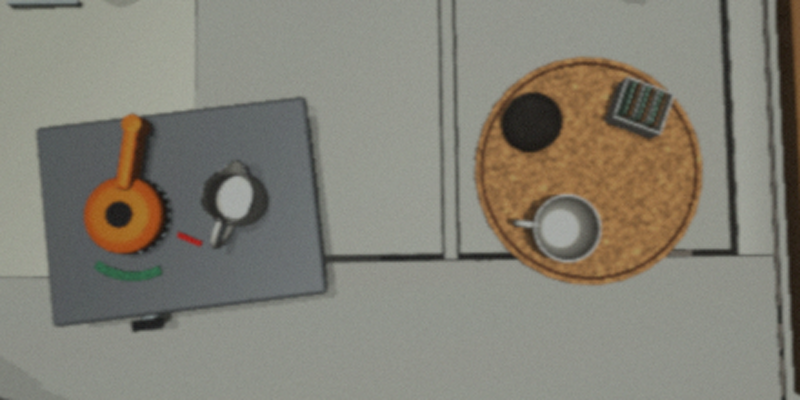

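View pics/side0c.png

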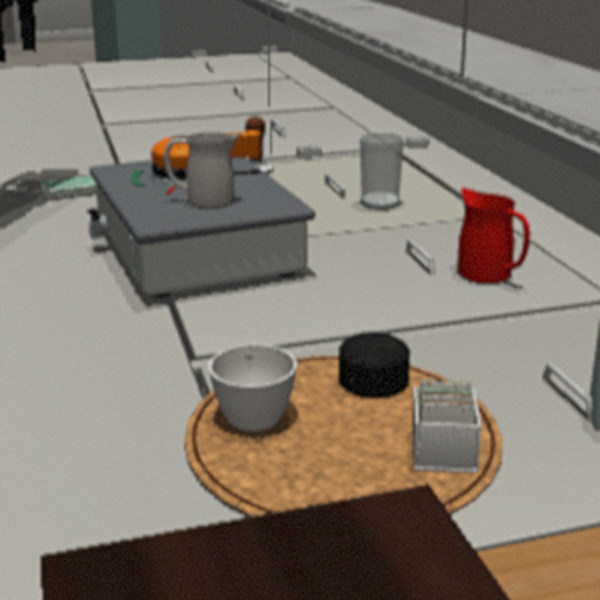

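Run:
```python
from h import *
np.set_printoptions(precision=3,suppress=True)
f=lambda x,y:(x/800*440+90,y/400*220+150)
g=lambda x,y:(x/2+180,y/2+120)
for n,p,z in [("rim",(236,197),.17),("spout",(238,164),.175),("handletip",(217,243),.15),("hub",(124,214),.14),("levertip",(132,120),.13),("mat",(588.5,170),.004),("lidtop",(531,122),.043),("cuprim",(567,228),.059),("caddytop",(641,107),.064)]: print(n,at_z("top",f(*p),z))
for n,p,z in [("rim",(213,143),.177),("foot",(212,200),.09),("cupbase",(253,425),.004),("handle",(172,160),.15)]: print(n,at_z("side",g(*p),z))
print([ (n,proj("side",X)) for n,X in [("jug",[.509,.151,.133])]])
T=R.from_rotvec(monitor.sense()["tool_rot"]).as_matrix();print(T)
im=cv2.imread('pics/top0.png');cv2.imwrite("pics/x.png",np.hstack([im[:, 440:640],cv2.imread('pics/side0.png')]) [:, :840][:, :800])
```

```text
rim [0.501 0.14  0.17 ]
spout [0.534 0.137 0.175]
handletip [0.455 0.164 0.15 ]
hub [0.487 0.262 0.14 ]
levertip [0.586 0.258 0.13 ]
mat [ 0.536 -0.253  0.004]
lidtop [ 0.59  -0.179  0.043]
cuprim [ 0.465 -0.214  0.059]
caddytop [ 0.603 -0.303  0.064]
rim [0.5   0.103 0.177]
foot [0.506 0.155 0.09 ]
cupbase [ 0.464 -0.226  0.004]
handle [0.457 0.14  0.15 ]
[('jug', array([286.8  , 203.747]))]
[[-0.893  0.451  0.   ]
 [ 0.451  0.893  0.   ]
 [-0.     0.    -1.   ]]
```

View pics/x.png

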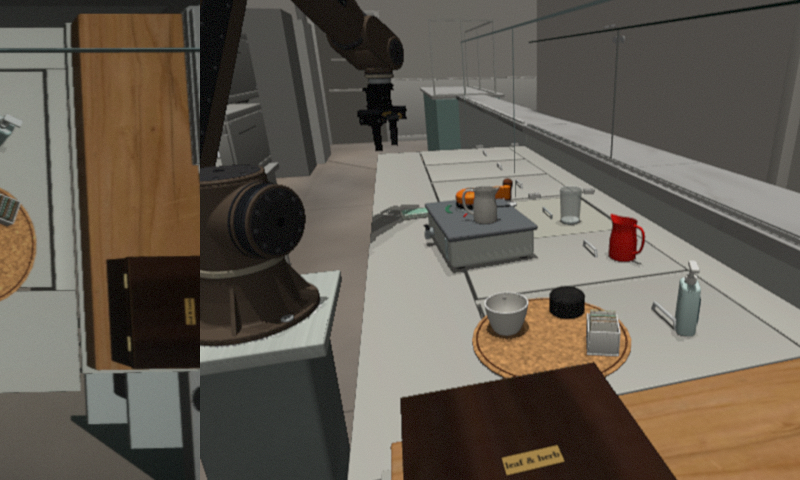

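Run:
```python
import cv2,numpy as np
a=cv2.imread('pics/top0.png')[225:305,130:260];b=cv2.imread('pics/side0.png')[170:240,240:340]
a=cv2.resize(a,(780,480),interpolation=cv2.INTER_CUBIC);cv2.imwrite('pics/j.png',a)
```

```text
(no output)
```

View pics/j.png

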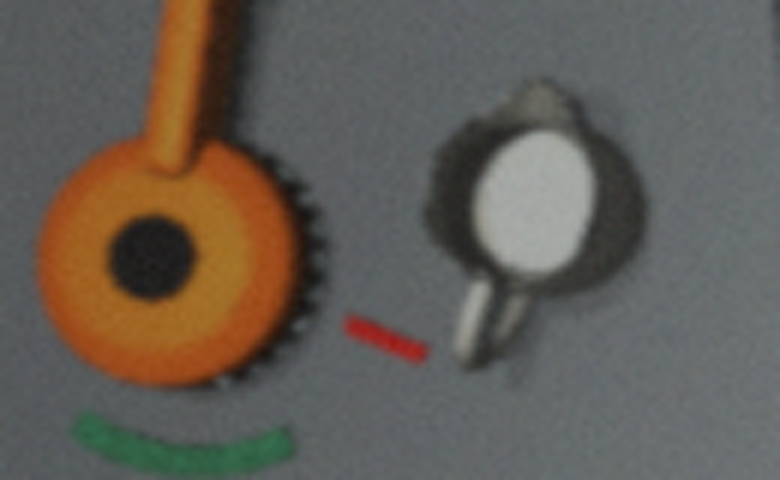

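Pictures so far (4): the jug's rim sits near full-frame pixel (219,258) in top, its handle points to −x at (209,285). The lever points +x, and the red mark is at (199,281). The mat has lids at top-left, the caddy at top-right and the cup at bottom-left, so the free quarter is bottom-right, at roughly (0.488, −0.333).

```bash
python3 -m crank '[[[-48,-33,0,0,0,-2,95],[-96,-66,0,0,0,-5,95],[-144,-99,0,0,0,-8,95],[-192,-132,0,0,0,-11,95],[-240,-165,0,0,0,-14,95],[-288,-198,0,0,0,-17,95],[-336,-230,0,0,0,-18,95],[-384,-263,0,0,0,-18,95]]]'
python3 - <<'E'
from h import *
np.set_printoptions(precision=3,suppress=True)
save("side","s1.png")
for n in ["jug_center"]:print(px(n,"side"))
s=monitor.sense();T=R.from_rotvec(s["tool_rot"]).as_matrix();print(s["ee_pos"],T)
print(T.T@(np.array([.506,.150,.12])-s["ee_pos"])*1000)
E
```

```text
time_s: 2.1
ee_pos: [0.5068, 0.1482, 0.2149]
tool_rot: [0.241, 3.132, 0.0]
ft_force: [0.3, 1.0, 0.9]
width: 1.002
[(array([287.872, 204.48 ]), 0.76)]
[0.508 0.146 0.215] [[-0.988  0.158  0.001]
 [ 0.158  0.988 -0.   ]
 [-0.001 -0.    -1.   ]]
[ 2.881  3.685 94.617]
```

```bash
python3 -m crank '[[[2,3,15,0,0,0,95],[2,3,35,0,0,0,95],[2,3,55,0,0,0,95],[2,3,72,0,0,0,95],[2,3,85,0,0,0,95],[2,3,92,0,0,0,95],[2,3,95,0,0,0,95],[2,3,95,0,0,0,95]]]'
python3 - <<'E'
from h import *
a=save("side","s2.png")[120:260,210:370,::-1];b=save("top","t2.png")[190:330,140:300,::-1]
cv2.imwrite("pics/g.png",cv2.resize(np.hstack([a,b]),(800,350),interpolation=cv2.INTER_CUBIC))
E
```

```text
time_s: 3.2
ee_pos: [0.5068, 0.1493, 0.1198]
tool_rot: [0.248, 3.13, -0.0]
ft_force: [-0.2, 0.2, -0.7]
width: 0.996
```

View pics/g.png

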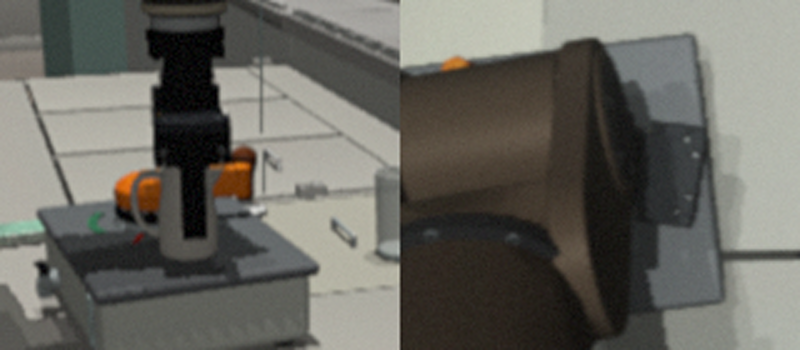

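Picture 5: the near finger stands in front of the jug body, at crop (193,200) against a body centre of about (188,205). It is well lined up, so I close.

```bash
python3 -m crank '[[[0,0,0,0,0,0,50],[0,0,0,0,0,0,50],[0,0,0,0,0,0,45],[0,0,0,0,0,0,45],[0,0,0,0,0,0,45],[0,0,0,0,0,0,45],[0,0,0,0,0,0,45],[0,0,0,0,0,0,45]]]'
```

```text
time_s: 4.3
ee_pos: [0.5069, 0.1492, 0.12]
tool_rot: [0.248, 3.13, -0.0]
ft_force: [0.2, -1.6, 0.5]
width: 0.589
```

```bash
python3 -m crank '[[[0,0,-5,0,0,0,40],[0,0,-18,0,0,0,40],[0,0,-35,0,0,0,40],[0,0,-50,0,0,0,40],[0,0,-62,0,0,0,40],[0,0,-68,0,0,0,40],[0,0,-70,0,0,0,40],[0,0,-70,0,0,0,40]]]'
python3 - <<'E'
from h import *
np.set_printoptions(precision=3,suppress=True)
save("side","s3.png");save("top","t3.png");print("jug",px("jug_center","side"))
for n in "bar_mat espresso_cup_1_center sugar_caddy_center lid_stack_center".split():
    a=px(n,"side");b=px(n,"top")
    if a and b:print(n,*tri("side",a[0][0],"top",b[0][0]))
s=monitor.sense();T=R.from_rotvec(s["tool_rot"]).as_matrix();print(s["ee_pos"],s["width"],T)
for w in([.488,-.333,.16],):print(T.T@(np.array(w)-s["ee_pos"])*1000)
E
```

```text
time_s: 5.3
ee_pos: [0.5067, 0.1492, 0.1898]
tool_rot: [0.248, 3.131, -0.001]
ft_force: [0.1, -0.3, -1.6]
width: 0.589
jug [(array([284.992, 178.992]), 0.64)]
bar_mat [ 0.538 -0.257 -0.002] 0.010661010009120253
espresso_cup_1_center [ 0.467 -0.224  0.036] 0.004046940195877056
sugar_caddy_center [ 0.612 -0.31   0.019] 0.0014122300732267474
lid_stack_center [ 0.589 -0.184  0.027] 0.0067570514050460115
[0.507 0.149 0.19 ] 0.5944514636120927 [[-0.988  0.158  0.002]
 [ 0.158  0.988 -0.   ]
 [-0.002 -0.    -1.   ]]
[ -57.382 -479.171   30.127]
```

```bash
python3 -m crank '[[[-2,-20,0,0,0,0,40],[-7,-60,0,0,0,0,40],[-13,-110,0,0,0,0,40],[-19,-160,0,0,0,0,40],[-25,-210,0,0,0,0,40],[-30,-260,0,0,0,0,40],[-36,-305,0,0,0,0,40],[-40,-340,0,0,0,0,40]]]'
python3 -m crank '[[[-4,-30,0,0,0,0,40],[-9,-75,0,0,0,0,40],[-13,-110,0,0,0,0,40],[-15,-130,0,0,0,0,40],[-16,-138,0,0,0,0,40],[-16,-138,0,0,0,0,40],[-16,-138,0,0,0,0,40]]]'
python3 - <<'E'
from h import *
np.set_printoptions(precision=3,suppress=True)
s=monitor.sense();T=R.from_rotvec(s["tool_rot"]).as_matrix();print(s["ee_pos"],s["width"],s["ft_force"],T)
a=save("side","s4.png")[200:400,250:450,::-1];b=save("top","t4.png")[170:330,330:530,::-1]
print(px("jug_center","side"),px("jug_center","top"))
cv2.imwrite("pics/g2.png",np.hstack([cv2.resize(a,(400,400)),cv2.resize(b,(400,400))]))
for w in([.487,-.332,.034],):print(T.T@(np.array(w)-s["ee_pos"])*1000)
E
```

```text
time_s: 6.85
ee_pos: [0.4925, -0.1947, 0.1902]
tool_rot: [0.25, 3.13, -0.001]
ft_force: [0.5, -0.7, -1.7]
width: 0.592
time_s: 7.72
ee_pos: [0.4866, -0.3325, 0.1903]
tool_rot: [0.248, 3.13, -0.0]
ft_force: [0.4, 0.0, -1.8]
width: 0.592
[ 0.487 -0.333  0.19 ] 0.591977379834461 [ 0.361  0.048 -1.771] [[-0.987  0.158  0.002]
 [ 0.158  0.987 -0.   ]
 [-0.002 -0.    -1.   ]]
[(array([333.824, 247.92 ]), 0.83)] [(array([481.792, 263.184]), 0.52)]
[ -0.025   0.567 156.307]
```

View pics/g2.png

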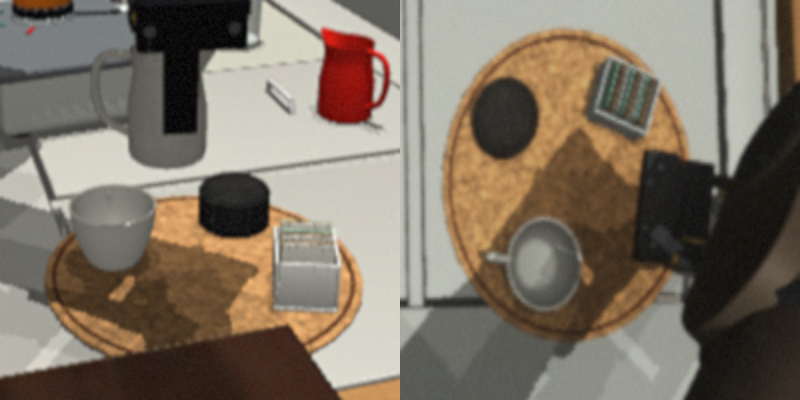

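Picture 6: the jug hangs upright over the free quarter, clear of the cup at (112,225), the lids and the caddy. I lower it.

```bash
python3 -m crank '[[[0,0,15,0,0,0,40],[0,0,40,0,0,0,40],[0,0,65,0,0,0,40],[0,0,90,0,0,0,40],[0,0,115,0,0,0,40],[0,0,132,0,0,0,40],[0,0,140,0,0,0,40],[0,0,142,0,0,0,40]]]'
python3 -m crank '[[[0,0,2,0,0,0,40],[0,0,4,0,0,0,40],[0,0,6,0,0,0,40],[0,0,8,0,0,0,40],[0,0,10,0,0,0,40],[0,0,11,0,0,0,40],[0,0,11,0,0,0,40]]]'
```

```text
time_s: 8.93
ee_pos: [0.4869, -0.333, 0.0481]
tool_rot: [0.249, 3.13, -0.0]
ft_force: [-1.0, -0.5, -1.7]
width: 0.588
time_s: 9.8
ee_pos: [0.4869, -0.333, 0.037]
tool_rot: [0.249, 3.13, -0.0]
ft_force: [0.5, 0.3, -1.2]
width: 0.586
```

```bash
python3 -m crank '[[[0,0,1,0,0,0,40],[0,0,2,0,0,0,40],[0,0,2,0,0,0,40]]]'; python3 -m crank '[[[0,0,0.5,0,0,0,40],[0,0,1,0,0,0,40],[0,0,1,0,0,0,40]]]'
python3 - <<'E'
from h import *
a=save("side","s5.png")[200:400,250:450,::-1];b=save("top","t5.png")[170:330,330:530,::-1]
cv2.imwrite("pics/g3.png",np.hstack([cv2.resize(a,(400,400)),cv2.resize(b,(400,400))]))
E
```

```text
time_s: 10.18
ee_pos: [0.4869, -0.333, 0.035]
tool_rot: [0.249, 3.13, -0.0]
ft_force: [-0.0, -0.1, -1.8]
width: 0.592
time_s: 10.55
ee_pos: [0.487, -0.333, 0.0341]
tool_rot: [0.249, 3.13, -0.0]
ft_force: [-1.0, 0.9, -0.3]
width: 0.591
```

View pics/g3.png

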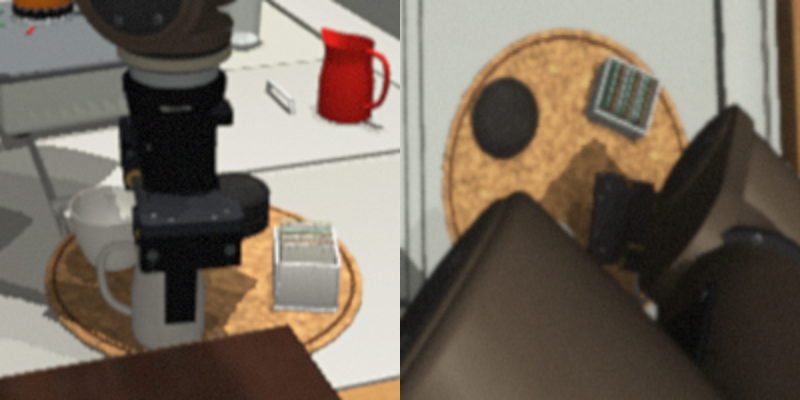

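Picture 7: the jug is just over the mat, between cup and caddy. I feel for contact in small steps.

```bash
for i in 1 2; do python3 -m crank '[[[0,0,0.4,0,0,0,40],[0,0,0.4,0,0,0,40]]]' | grep -E "ee|force"; done
```

```text
ee_pos: [0.487, -0.333, 0.034]
ft_force: [-0.5, 2.0, 5.4]
ee_pos: [0.4871, -0.333, 0.034]
ft_force: [-0.6, 1.8, 6.2]
```

```bash
python3 -m crank '[[[0,0,0,0,0,0,60],[0,0,0,0,0,0,66],[0,0,0,0,0,0,74],[0,0,0,0,0,0,80],[0,0,0,0,0,0,82],[0,0,0,0,0,0,82]]]'; python3 -m crank '[[[0,0,-5,0,0,0,82],[0,0,-20,0,0,0,82],[0,0,-45,0,0,0,82],[0,0,-75,0,0,0,82],[0,0,-110,0,0,0,82],[0,0,-145,0,0,0,82],[0,0,-165,0,0,0,82],[0,0,-170,0,0,0,82]]]'
python3 - <<'E'
from h import *
np.set_printoptions(precision=3,suppress=True)
s=monitor.sense();T=R.from_rotvec(s["tool_rot"]).as_matrix();print(s["ee_pos"],s["width"],T)
for w in([.57,.32,.2],):print(T.T@(np.array(w)-s["ee_pos"])*1000)
E
```

```text
time_s: 11.9
ee_pos: [0.4871, -0.3331, 0.034]
tool_rot: [0.248, 3.129, -0.001]
ft_force: [-0.9, 0.3, -0.5]
width: 0.862
time_s: 12.9
ee_pos: [0.4869, -0.3331, 0.2061]
tool_rot: [0.248, 3.127, -0.004]
ft_force: [0.9, -0.4, -0.0]
width: 0.862
[ 0.487 -0.333  0.206] 0.8615424465642854 [[-0.987  0.158  0.005]
 [ 0.158  0.987 -0.003]
 [-0.005 -0.002 -1.   ]]
[ 21.011 658.015   4.724]
```

```bash
python3 -m crank '[[[0,30,0,0,0,0,60],[3,90,0,0,0,0,30],[5,150,0,0,0,0,0],[7,210,0,0,0,0,0],[9,270,0,0,0,0,0],[11,330,0,0,0,0,0],[13,390,0,0,0,0,0],[15,450,0,0,0,0,0]]]' | grep -E "ee|time"; python3 -m crank '[[[1,60,0,0,0,0,0],[2,110,0,0,0,0,0],[4,160,0,0,0,0,0],[5,190,0,0,0,0,0],[6,206,0,0,0,0,0],[6,208,0,0,0,0,0],[6,208,0,0,0,0,0]]]'
cat > c.py <<'E'
from h import *
from scipy.optimize import least_squares
np.set_printoptions(precision=3,suppress=True)
im=cv2.imread("pics/top0.png");hsv=cv2.cvtColor(im,cv2.COLOR_BGR2HSV)
roi=np.zeros(im.shape[:2],bool);roi[200:320,100:260]=1
def m(lo,hi,v=60):return roi&(hsv[:,:,0]>=lo)&(hsv[:,:,0]<=hi)&(hsv[:,:,1]>110)&(hsv[:,:,2]>v)
def pts(M,z):
    y,x=np.nonzero(M);return np.array([at_z("top",p,z)[:2] for p in zip(x,y)])
red=roi&((hsv[:,:,0]<4)|(hsv[:,:,0]>174))&(hsv[:,:,1]>130)
red[:, :180]=0
g=pts(m(55,95,40),.09);r=pts(red,.09);print(len(g),len(r),r.mean(0))
c=least_squares(lambda a:np.r_[np.linalg.norm(g-a,axis=1)-.066,(np.linalg.norm(r.mean(0)-a)-.066)*30],[.49,.262]).x
gm=np.degrees(np.unwrap(np.arctan2(*(g-c).T[::-1])%(2*np.pi)));ra=np.degrees(np.arctan2(*(r.mean(0)-c)[::-1]))
print("axis",c,"green",gm.min(),gm.max(),"red",ra,"expect",ra+360-42,ra+360-102)
o=pts(m(5,20,70),.14);o=o[np.linalg.norm(o-c,axis=1)>.05];o=o[o[:,0]>c[0]+.045]
mm=o.mean(0);v=cv2.fitLine(o.astype(np.float32),cv2.DIST_HUBER,0,.01,.01).ravel();print("lever",mm,v, np.degrees(np.arctan2(*(mm-c)[::-1])))
E
python3 c.py
```

```text
time_s: 13.9
ee_pos: [0.5428, 0.1156, 0.2049]
time_s: 14.78
ee_pos: [0.5697, 0.321, 0.2043]
tool_rot: [0.249, 3.128, -0.005]
ft_force: [-0.8, -0.9, 0.1]
width: 0.004
129 41 [0.461 0.208]
axis [0.487 0.268] green 143.19160941563464 204.57420248351664 red -113.85888135956547 expect 204.1411186404345 144.1411186404345
lever [0.564 0.258] [ 0.992 -0.127  0.564  0.258] -7.759178316489027
```

```bash
cat > p.py <<'E'
from h import *
import sys
np.set_printoptions(precision=1,suppress=True)
A=np.array([.487,.268])
def tgt(phi,T,z=.120,gap=0,r=.074):
    a=np.radians(phi);u=np.array([np.cos(a),np.sin(a)]);n=np.array([-u[1],u[0]])
    d=.008+.010*abs(n@T[:2,0])+.012*abs(n@T[:2,1])+gap
    return np.r_[A+r*u+d*n,z]
if __name__=="__main__":
    s=monitor.sense();T=R.from_rotvec(s["tool_rot"]).as_matrix();p=s["ee_pos"]
    gap=float(sys.argv[1])
    for f in map(float,sys.argv[2:]):print(f,tgt(f,T,gap=gap)*1000,T.T@(tgt(f,T,gap=gap)-p)*1000)
    print(s["ft_force"],p*1000)
    d=p[:2]-A;print("finger ang",np.degrees(np.arctan2(d[1],d[0])),np.linalg.norm(d))
    print("est phi",min(np.arange(-250,20,.5),key=lambda f:np.linalg.norm(tgt(f,T)[:2]-p[:2])))
    print(s["joint_positions"])
E
python3 p.py 0.01 -8
```

```text
-8.0 [564.5 287.6 120. ] [  0.2 -33.6  84.4]
[-0.8 -0.9  0.1] [569.7 321.  204.3]
finger ang 32.64062002584133 0.09822965760157079
est phi 15.5
[ 0.4  0.5  1.5 -0.   1.1 -1. ]
```

```bash
python3 -m crank '[[[0,0,20,0,0,0,0],[0,0,45,0,0,0,0],[0,0,70,0,0,0,0],[0,0,82,0,0,0,0],[0,0,85,0,0,0,0],[0,0,85,0,0,0,0]]]'
python3 p.py 0 -8 -16 -24 -32 -40 -48 -56 -64 -72
python3 - <<'E'
from h import *
save("side","s6.png");save("top","t6.png")
for n in ["jug_center","lever_paddle","espresso_cup_1_center"]:print(n,px(n,"side"),px(n,"top"))
E
```

```text
time_s: 15.52
ee_pos: [0.5703, 0.3206, 0.12]
tool_rot: [0.25, 3.127, -0.004]
ft_force: [1.1, -0.7, 0.9]
width: 0.007
-8.0 [563.1 277.7 120. ] [  0.3 -43.5   0.1]
-16.0 [564.  267.9 120. ] [ -2.1 -53.    0.1]
-24.0 [563.6 258.1 120. ] [ -3.3 -62.7   0.2]
-32.0 [561.9 248.2 120. ] [ -3.2 -72.8   0.2]
-40.0 [558.7 238.4 120. ] [ -1.6 -83.    0.2]
-48.0 [554.1 228.8 120. ] [  1.5 -93.2   0.2]
-56.0 [547.9 219.8 120. ] [   6.2 -103.1    0.2]
-64.0 [540.2 211.6 120. ] [  12.5 -112.4    0.2]
-72.0 [531.1 204.5 120. ] [  20.3 -120.8    0.2]
[ 1.1 -0.7  0.9] [570.3 320.6 120. ]
finger ang 32.2605137869658 0.09853251902535078
est phi 15.0
[ 0.4  0.6  1.6 -0.   0.9 -1. ]
jug_center [(array([332.288, 341.52 ]), 0.8)] [(array([457.408, 264.48 ]), 0.68)]
lever_paddle [(array([295.616, 193.008]), 0.66)] [(array([165.184, 227.808]), 0.75)]
espresso_cup_1_center [(array([305.984, 315.408]), 0.79)] [(array([401.472, 277.584]), 0.88)]
```

Run:
```python
from h import *
a=cv2.imread("pics/s6.png")[150:400,230:480];b=cv2.imread("pics/t6.png")[170:330,350:510]
cv2.imwrite("pics/g4.png",np.hstack([cv2.resize(a,(400,400)),cv2.resize(b,(400,400))]))
print(tri("side",(332.3,341.5),"top",(457.4,264.5)))
```

```text
(array([ 0.4835001 , -0.33372466,  0.05023645]), np.float64(0.006096462618280188))
```

View pics/g4.png

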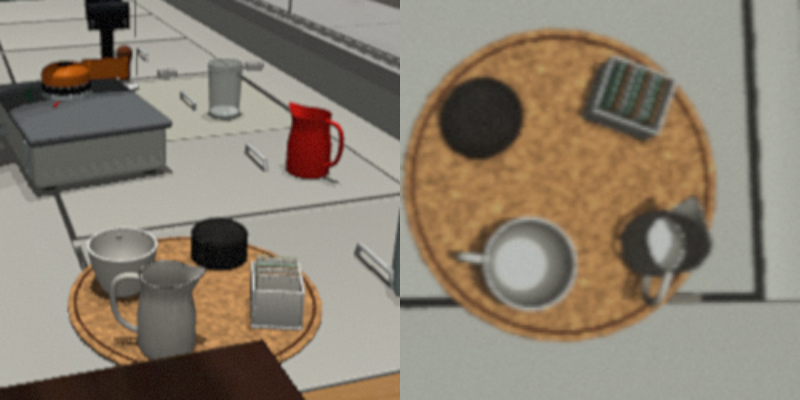

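Picture 8: the jug stands upright on the mat with its base at about (167,350) in the left crop. It is clear of the cup, lids and caddy, and none of them has shifted. Now the lever.

```bash
python3 -m crank '[[[0,-20,0,0,0,0,0],[0,-36,0,0,0,0,0],[0,-43,0,0,0,0,0],[-2,-53,0,0,0,0,0],[-3,-63,0,0,0,0,0],[-3,-73,0,0,0,0,0],[-2,-83,0,0,0,0,0],[1,-93,0,0,0,0,0]]]'
python3 p.py 0 -48 -56 -64 -72 -80 -88 -96 -104 -112 -118
```

```text
time_s: 16.92
ee_pos: [0.5542, 0.2285, 0.1198]
tool_rot: [0.249, 3.127, -0.004]
ft_force: [1.4, 1.9, 0.0]
width: 0.004
-48.0 [554.1 228.8 120. ] [ 0.1  0.3 -0.2]
-56.0 [547.9 219.8 120. ] [ 4.8 -9.6 -0.2]
-64.0 [540.2 211.6 120. ] [ 11.1 -18.9  -0.2]
-72.0 [531.1 204.5 120. ] [ 18.9 -27.3  -0.3]
-80.0 [520.9 198.8 120. ] [ 28.2 -34.6  -0.3]
-88.0 [509.7 194.7 120. ] [ 38.6 -40.4  -0.3]
-96.0 [497.8 192.5 120. ] [ 50.  -44.5  -0.4]
-104.0 [487.5 191.6 120. ] [ 60.  -47.   -0.4]
-112.0 [478.2 191.7 120. ] [ 69.2 -48.3  -0.4]
-118.0 [471.1 192.6 120. ] [ 76.3 -48.6  -0.5]
[1.4 1.9 0. ] [554.2 228.5 119.8]
finger ang -30.445768031407727 0.07791590226717102
est phi -48.0
[ 0.3  0.6  1.7 -0.   0.9 -1.1]
```

Contact is felt at about 2 N, as expected for the collar friction. I carry on to just before tight.

```bash
python3 -m crank '[[[5,-10,0,0,0,0,0],[11,-19,0,0,0,0,0],[19,-27,0,0,0,0,0],[28,-35,0,0,0,0,0],[39,-40,0,0,0,0,0],[50,-44,0,0,0,0,0],[60,-47,0,0,0,0,0],[60,-47,0,0,0,0,0]]]'
python3 p.py 0 -110 -114 -118 -122 -126 -130 -134 -138 -142 -146 -150 -154 -158 -162
```

```text
time_s: 17.92
ee_pos: [0.4866, 0.1915, 0.1197]
tool_rot: [0.249, 3.128, -0.005]
ft_force: [-0.1, -0.2, 0.0]
width: 0.006
-110.0 [480.6 191.6 120. ] [ 6.  -0.9 -0.3]
-114.0 [475.9 192.  120. ] [10.7 -1.3 -0.4]
-118.0 [471.1 192.6 120. ] [15.5 -1.4 -0.4]
-122.0 [466.3 193.6 120. ] [20.4 -1.1 -0.4]
-126.0 [461.6 195.  120. ] [25.3 -0.6 -0.4]
-130.0 [456.9 196.7 120. ] [30.2  0.4 -0.4]
-134.0 [452.2 198.7 120. ] [35.2  1.7 -0.5]
-138.0 [447.6 201.2 120. ] [40.1  3.3 -0.5]
-142.0 [443.2 203.9 120. ] [44.9  5.4 -0.5]
-146.0 [438.8 207.1 120. ] [49.6  7.8 -0.5]
-150.0 [434.7 210.5 120. ] [54.3 10.6 -0.6]
-154.0 [430.8 214.4 120. ] [58.7 13.7 -0.6]
-158.0 [427.2 218.5 120. ] [63.  17.3 -0.6]
-162.0 [423.8 223.  120. ] [67.  21.2 -0.6]
[-0.1 -0.2  0. ] [486.6 191.5 119.7]
finger ang -90.27262654928057 0.07645332334579732
est phi -105.0
[ 0.3  0.5  1.9 -0.   0.8 -1.2]
```

```bash
python3 -m crank '[[[6,-1,0,0,0,0,0],[11,-1,0,0,0,0,0]]]'|grep -E "ee|force"; python3 -m crank '[[[2.5,0,0,0,0,0,0],[5,0,0,0,0,0,0]]]'|grep -E "ee|force";python3 -m crank '[[[2.5,0.2,0,0,0,0,0],[5,0.4,0,0,0,0,0]]]'|grep -E "ee|force"
python3 p.py 0 -126 -130 -134 -138 -142 -146 -150 -154 -158 -162
```

```text
ee_pos: [0.4755, 0.1924, 0.1196]
ft_force: [4.5, 0.4, -0.8]
ee_pos: [0.4731, 0.1935, 0.1201]
ft_force: [15.2, -0.4, -4.5]
ee_pos: [0.4716, 0.1944, 0.1206]
ft_force: [20.0, -7.6, -6.5]
-126.0 [461.6 195.  120. ] [10.  -1.   0.4]
-130.0 [456.9 196.7 120. ] [14.9 -0.1  0.3]
-134.0 [452.2 198.7 120. ] [19.8  1.2  0.3]
-138.0 [447.6 201.2 120. ] [24.7  2.9  0.2]
-142.0 [443.2 203.9 120. ] [29.6  4.9  0.1]
-146.0 [438.8 207.1 120. ] [34.3  7.3  0. ]
-150.0 [434.7 210.5 120. ] [39.  10.1 -0.1]
-154.0 [430.8 214.4 120. ] [43.4 13.3 -0.2]
-158.0 [427.2 218.5 120. ] [47.7 16.8 -0.2]
-162.0 [423.8 223.  120. ] [51.7 20.7 -0.3]
[20.  -7.6 -6.5] [471.6 194.4 120.6]
finger ang -101.8293165113573 0.07515902672294747
est phi -118.0
[ 0.3  0.5  1.9 -0.   0.7 -1.1]
```

Run:
```python
from h import *
a=save("side","s7.png")[130:250,200:350,::-1];b=save("top","t7.png")[200:320,110:260,::-1]
cv2.imwrite("pics/g5.png",np.hstack([cv2.resize(a,(400,320),interpolation=2),cv2.resize(b,(400,320),interpolation=2)]))
s=monitor.sense();print(s["ft_force"],s["wrist_torque"],s["ee_pos"],s["width"],s["tool_rot"])
```

```text
[17.20556717 -6.96962312 -5.9488829 ] [-1.14178456 -2.98933509 -0.10913577] [0.47167747 0.1944051  0.12065563] 0.002113303741973891 [ 2.47139052e-01  3.11397594e+00 -7.30967947e-04]
```

View pics/g5.png

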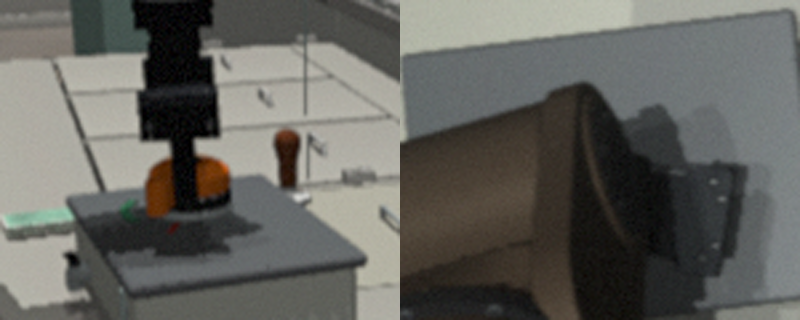

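Picture 9: the finger is on the lever at about (170,190), with the lever over the red mark at (172,230). So it is tight with no click yet, at 18 N near 66 mm. I shift outward for more leverage and push on.

```bash
python3 -m crank '[[[-3.8,-1.3,0,0,0,0,0],[-1,-9,0,0,0,0,0],[2.6,-7.5,0,0,0,0,0],[4.5,-6.8,0,0,0,0,0],[6.5,-6.2,0,0,0,0,0],[6.5,-6.2,0,0,0,0,0]]]'; python3 p.py 0 -118 -122
```

```text
time_s: 19.52
ee_pos: [0.4636, 0.1888, 0.1206]
tool_rot: [0.247, 3.115, -0.001]
ft_force: [1.2, -0.6, -0.7]
width: -0.001
-118.0 [471.1 192.6 120. ] [-6.8  5.   0.7]
-122.0 [466.3 193.6 120. ] [-2.   5.2  0.6]
[ 1.2 -0.6 -0.7] [463.6 188.8 120.6]
finger ang -106.47379719219427 0.08259306322599433
est phi -123.0
[ 0.3  0.4  2.  -0.   0.7 -1.1]
```

```bash
sed -i 's/r=.074/r=.081/' p.py; python3 p.py 0 -122 -126 -130 -134 -138 -142 -146
python3 - <<'E'
from h import *
save("side","s8.png");save("top","t8.png")
print(px("lever_paddle","side"),px("lever_paddle","top"))
from p import A
for f in(-118,-138,-162,-186):
    a=np.radians(f);print(f,proj("side",[A[0]+.075*np.cos(a),A[1]+.075*np.sin(a),.13]))
E
```

```text
-122.0 [462.6 187.7 120. ] [ 0.8 -1.2  0.6]
-126.0 [457.5 189.3 120. ] [ 6.1 -0.4  0.5]
-130.0 [452.4 191.3 120. ] [11.5  0.7  0.4]
-134.0 [447.3 193.7 120. ] [16.8  2.3  0.3]
-138.0 [442.4 196.5 120. ] [22.1  4.2  0.2]
-142.0 [437.6 199.6 120. ] [27.3  6.6  0.1]
-146.0 [433.  203.1 120. ] [32.4  9.3  0. ]
[ 1.2 -0.6 -0.7] [463.6 188.8 120.6]
finger ang -106.47379719219427 0.08259306322599433
est phi -121.5
[ 0.3  0.4  2.  -0.   0.7 -1.1]
[(array([258.624, 199.104]), 0.62)] [(array([401.472, 275.184]), 0.44)]
-118 [260.6 201.3]
-138 [251.6 200.3]
-162 [244.2 198. ]
-186 [241.6 195.1]
```

```bash
python3 -m crank '[[[3,-1,0,0,0,0,0],[6,0,0,0,0,0,0]]]'|grep -E "ee|force"; python3 -m crank '[[[3,0.5,0,0,0,0,0],[5.4,1.1,0,0,0,0,0]]]'|grep -E "ee|force"; python3 -m crank '[[[2.5,0.7,0,0,0,0,0],[5.3,1.6,0,0,0,0,0]]]'|grep -E "ee|force";  python3 p.py 0  -130 -134 -138 -142 -146 -150 -154
```

```text
ee_pos: [0.4575, 0.1903, 0.1203]
ft_force: [0.9, -0.6, -0.6]
ee_pos: [0.4518, 0.1923, 0.1201]
ft_force: [-0.6, -0.3, 0.0]
ee_pos: [0.4465, 0.1948, 0.12]
ft_force: [-0.7, -1.1, 0.3]
-130.0 [452.4 191.3 120. ] [-6.3 -2.5  0.1]
-134.0 [447.3 193.7 120. ] [-1. -1.  0.]
-138.0 [442.4 196.5 120. ] [ 4.3  1.  -0.1]
-142.0 [437.6 199.6 120. ] [ 9.5  3.3 -0.2]
-146.0 [433.  203.1 120. ] [14.6  6.1 -0.2]
-150.0 [428.7 207.  120. ] [19.6  9.3 -0.3]
-154.0 [424.5 211.3 120. ] [24.3 12.8 -0.4]
[-0.7 -1.1  0.3] [446.5 194.8 120. ]
finger ang -118.94993001204452 0.08363383581607514
est phi -135.0
[ 0.3  0.4  2.  -0.   0.7 -1.1]
```

The lever has jumped at least one notch ahead, since there is no contact up to about −135°. I go on feeling for it.

```bash
python3 -m crank '[[[2,0,0,0,0,0,0],[4.3,1,0,0,0,0,0]]]'|grep -E "ee|force"; python3 -m crank '[[[2.6,1,0,0,0,0,0],[5.2,2.4,0,0,0,0,0]]]'|grep -E "ee|force"; python3 p.py 0 -138 -142 -146 -150 -154 -158 -162
```

```text
ee_pos: [0.4423, 0.1965, 0.1199]
ft_force: [0.2, 0.2, 0.4]
ee_pos: [0.4387, 0.1998, 0.1201]
ft_force: [8.1, -4.3, -1.2]
-138.0 [442.4 196.5 120. ] [-4.2 -2.7  0.2]
-142.0 [437.6 199.6 120. ] [ 1.  -0.3  0.1]
-146.0 [433.  203.1 120. ] [6.1 2.5 0. ]
-150.0 [428.7 207.  120. ] [11.   5.6 -0.1]
-154.0 [424.5 211.3 120. ] [15.8  9.2 -0.2]
-158.0 [420.7 215.9 120. ] [20.3 13.1 -0.3]
-162.0 [417.1 220.9 120. ] [24.6 17.5 -0.3]
[ 8.1 -4.3 -1.2] [438.7 199.8 120.1]
finger ang -125.3169287614204 0.08362213367892317
est phi -141.5
[ 0.3  0.4  2.  -0.   0.7 -1.1]
```

Contact is back at about −140°, so exactly one click. Second click next.

```bash
python3 -m crank '[[[3,1,0,0,0,0,0],[4,1.6,0,0,0,0,0],[4,1.6,0,0,0,0,0]]]'|grep -E "ee|force";  python3 p.py 0 -142 -146 -150 -154 -158 -162
```

```text
ee_pos: [0.4358, 0.2021, 0.1203]
ft_force: [4.7, -1.9, -0.3]
-142.0 [437.6 199.6 120. ] [-2.2 -2.1  0.3]
-146.0 [433.  203.1 120. ] [2.9 0.6 0.2]
-150.0 [428.7 207.  120. ] [7.8 3.8 0.1]
-154.0 [424.5 211.3 120. ] [12.6  7.4  0. ]
-158.0 [420.7 215.9 120. ] [17.1 11.3 -0.1]
-162.0 [417.1 220.9 120. ] [21.4 15.6 -0.1]
[ 4.7 -1.9 -0.3] [435.8 202.1 120.3]
finger ang -127.84507778808334 0.08350110797552451
est phi -144.0
[ 0.3  0.4  2.  -0.   0.7 -1.1]
```

```bash
python3 -m crank '[[[1.5,0.4,0,0,0,0,0],[3,1,0,0,0,0,0],[3,1,0,0,0,0,0]]]'|grep -E "ee|force"; python3 -m crank '[[[2.5,1.5,0,0,0,0,0],[4.5,3,0,0,0,0,0]]]'|grep -E "ee|force"; python3 p.py 0  -146 -150 -154 -158 -162 -166
```

```text
ee_pos: [0.433, 0.2036, 0.1203]
ft_force: [3.6, -1.4, 1.5]
ee_pos: [0.4286, 0.2074, 0.1201]
ft_force: [1.5, -0.6, 0.0]
-146.0 [433.  203.1 120. ] [-5.1 -3.5  0.2]
-150.0 [428.7 207.  120. ] [-0.1 -0.3  0.1]
-154.0 [424.5 211.3 120. ] [4.6 3.2 0.1]
-158.0 [420.7 215.9 120. ] [ 9.2  7.2 -0. ]
-162.0 [417.1 220.9 120. ] [13.4 11.5 -0.1]
-166.0 [414.  226.1 120. ] [17.4 16.2 -0.2]
[ 1.5 -0.6  0. ] [428.6 207.4 120.1]
finger ang -133.93830575948823 0.08417544114770083
est phi -150.0
[ 0.3  0.4  2.  -0.   0.7 -1.1]
```

```bash
python3 -m crank '[[[2.3,1.5,0,0,0,0,0],[4.6,3.2,0,0,0,0,0]]]'|grep -E "ee|force"; python3 -m crank '[[[2.3,2,0,0,0,0,0],[4.6,4,0,0,0,0,0]]]'|grep -E "ee|force"; python3 p.py 0  -158 -162 -166 -170
```

```text
ee_pos: [0.4239, 0.2114, 0.1199]
ft_force: [0.2, 0.5, 0.4]
ee_pos: [0.4197, 0.2162, 0.1198]
ft_force: [-0.3, 0.5, 0.3]
-158.0 [420.7 215.9 120. ] [-1.  -0.2 -0.2]
-162.0 [417.1 220.9 120. ] [ 3.2  4.2 -0.3]
-166.0 [414.  226.1 120. ] [ 7.2  8.9 -0.3]
-170.0 [411.2 231.7 120. ] [10.9 13.9 -0.4]
[-0.3  0.5  0.3] [419.7 216.2 119.8]
finger ang -142.44278818889975 0.08490073512968442
est phi -158.5
[ 0.3  0.4  2.  -0.   0.7 -1.1]
```

```bash
python3 -m crank '[[[-8,-13,0,0,0,0,0],[-13,-22,0,0,0,0,0],[-13,-22,-30,0,0,0,0],[-13,-22,-70,0,0,0,0],[-13,-22,-90,0,0,0,0],[-13,-60,-95,0,0,0,0],[-20,-110,-95,0,0,0,0],[-30,-160,-95,0,0,0,0]]]'; python3 -m crank '[[[-8,-50,0,0,0,0,0],[-16,-95,0,0,0,0,0],[-20,-115,0,0,0,0,0],[-20,-115,0,0,0,0,0]]]'
python3 - <<'E'
from h import *
a=save("side","s9.png")[150:400,200:450,::-1];b=save("top","t9.png")[210:320,130:240,::-1]
cv2.imwrite("pics/g6.png",np.hstack([cv2.resize(a,(400,400)),cv2.resize(b,(400,400),interpolation=2)]))
print(px("lever_paddle","side"),px("lever_paddle","top"))
from p import A
for f in(-138,-162,-186,-210):
    a=np.radians(f);X=[A[0]+.075*np.cos(a),A[1]+.075*np.sin(a),.13];print(f,proj("side",X),proj("top",X))
from c import *
hsv=cv2.cvtColor(cv2.imread("pics/t9.png"),cv2.COLOR_BGR2HSV);M=roi&(hsv[:,:,0]>=5)&(hsv[:,:,0]<=20)&(hsv[:,:,1]>110)&(hsv[:,:,2]>70)
o=pts(M,.14);o=o[np.linalg.norm(o-c,axis=1)>.06];d=o.mean(0)-c;print(len(o),"lever",np.degrees(np.arctan2(d[1],d[0]))%360-360,np.linalg.norm(d))
E
```

```text
time_s: 23.48
ee_pos: [0.4222, 0.0518, 0.2154]
tool_rot: [0.246, 3.112, -0.001]
ft_force: [1.2, -0.4, 0.3]
width: 0.0
time_s: 23.98
ee_pos: [0.4237, -0.0666, 0.2156]
tool_rot: [0.251, 3.112, -0.001]
ft_force: [-0.3, 0.4, -0.7]
width: 0.005
[(array([247.168, 200.496]), 0.82)] [(array([168.384, 303.696]), 0.96)]
-138 [251.6 200.3] [183.1 296.6]
-162 [244.2 198. ] [168.7 305.1]
-186 [241.6 195.1] [152.3 307.2]
-210 [244. 192.] [136.6 302.3]
129 41 [0.461 0.208]
axis [0.487 0.268] green 143.19160941563464 204.57420248351664 red -113.85888135956547 expect 204.1411186404345 144.1411186404345
lever [0.564 0.258] [ 0.992 -0.127  0.564  0.258] -7.759178316489027Traceback (most recent call last):
  File "<stdin>", line 10, in <module>
  File "c.py", line 8, in pts
    y,x=np.nonzero(M);return np.array([at_z("top",p,z)[:2] for p in zip(x,y)])
                                       ~~~~^^^^^^^^^^^
  File "h.py", line 8, in at_z
    o,d=ray(cam,uv);return o+d*(z-o[2])/d[2]
        ~~~^^^^^^^^
  File "h.py", line 5, in ray
    p=camera_params(cam);T=np.array(p["world_from_camera"])
ValueError: time passes only in moves, steps and waits
```

View pics/g6.png

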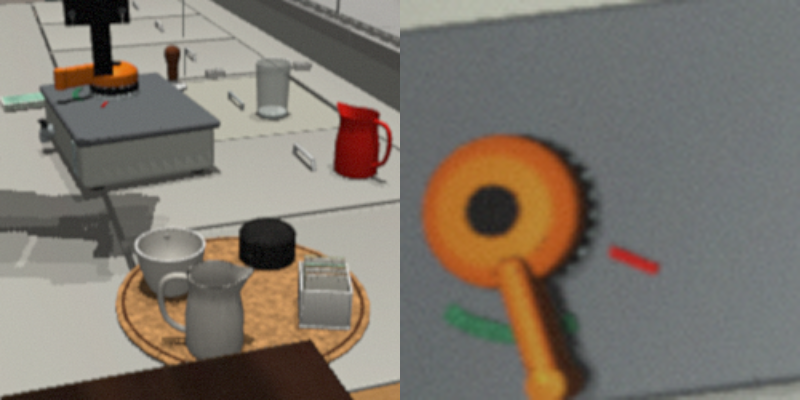

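Picture 10: the lever rests over the clockwise-start part of the green arc, with its middle at top pixel (168,304). Two clicks predicts (169,305) and three predicts (152,307). The jug still stands clear on the mat and the arm is away from everything, so I hand in.

```bash
python3 -c "
from station import job;print(job.finish_job())"
```

```text
the job is handed in; nothing more can be done
None
```

The jug is on the mat, the cap is tight with two ratchet clicks, and the job was handed in at about 24 s of the 61 s allowed. The hand-in gives no verdict.

**Jug:** I lifted it off the deck and lowered it in small steps onto the free quarter of the mat; contact was felt at about 6 N. It stands upright near (0.485, −0.333), about 90 mm from the mat centre. In the last picture it touches none of the cup, caddy and lids, and none of them appears to have moved.

**Cap lever:** I pushed it round to the stop at the red mark and on through two separate clicks. It rests about 48° past the mark, over the start of the green arc. Its measured pixel (168, 304) matches the two-click prediction (169, 305), and three clicks would be at (152, 307).

**Checks that disagreed or failed:**
- **First click:** it needed more force than stated. I measured up to about 21 N with the push near 66 mm from the axis, against the 7 N given. After I moved the finger outward, the lever clicked. The second click took about the stated force.
- **Mat centre:** the measurements scattered by about 10 mm, which is within the room the jug had.
- **Lever angle:** a last colour-based check did not run because of a script error. The two-click count rests on the network's lever pixel, the picture and the contact angles felt.

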